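# Set the dial lid to its largest opening and shake out the desiccant canisters

### The job

The clear tub with the handle holds three desiccant canisters under a dial sifter lid. With the tub still standing, turn the dial anticlockwise to its stop, where the lid's largest opening is uncovered, then pick the tub up and shake all three canisters out into the pink basin. Stand the empty tub upright on the table again, clear of the basin, and leave the syrup bottle, the carton and the stamp where they stand.

Things in the scene. Friction and masses are not known exactly. Their poses are not given: they have to be found in the camera images.
- tub: Clear tapered plastic tub standing free on the table, 96 mm wide at the foot, 122 mm at its white lid; floor 4 mm thick; about 0.45 kg. Top of the lid plate at 104 mm; highest point, the dial's bar, at 136.5 mm. Origin: centre of the underside, z up the axis, handle on the -x side, large lid opening on the +x side. Inside smooth (friction near 0.3). It slips round less easily than the dial turns.
- tub_handle (a point): Grip point on the handle, 97 mm from the axis on the tub's -x side, 75 mm above its underside; axes as the tub's. White upright D of flat strap in the tub's x-z plane, 14 mm thick (y). Its upright bar is 18 mm deep (x), 22 to 92 mm high, arms to the tub at both ends, 28 mm free between bar and tub. Pinch it along the tub's y, from above or leaning away from the tub.
- tub_mouth (a point): Middle of the lid's one large opening, 108.5 mm above the underside, 36 mm from the axis on the tub's +x side; axes as the tub's. The opening is a sector, 12 to 56 mm from the axis (out to the inside of the wall), 0.59 rad to either side. Only here can canisters pass, so tip the tub's top towards its own +x, well past level (about 1.8 rad or more).
- dial (a joint): Angle of the lid's dial (rad), growing anticlockwise seen from above. 0: blank (closed); 1.2: fine holes; 2.4: medium holes; 3.6: largest opening, at the end stop. Light even friction (0.012 N m), no detents; it stays where it is left. It starts between 1.0 and 2.5.
- dial_bar (a point): Grip point on the grey dial: on the tub's axis, 126.5 mm above its underside, in the upright bar across the dial. The bar is 84 mm long (this frame's y), 10 mm thick (x), 28 mm high, from 108.5 to 136.5 mm. z up. The frame turns with the dial: +x points to the dial's sector window, which uncovers the plate's holes. Window over the tub's +x side: largest opening.
- canister0_mid (a point): Centre of a desiccant canister: a white plastic cylinder 20 mm in diameter and 22 mm long, 10 g, z along its axis. It starts standing inside the tub.
- canister1_mid (a point): Centre of the second canister, alike.
- canister2_mid (a point): Centre of the third canister, alike.
- basin: Pink perforated plastic basin, loose on the table, 0.3 kg: 240 mm wide at the rim, 160 mm at the foot, 80 mm high, floor 4 mm thick. Origin: centre of the underside, z up. It stands to one side, left or right, of the tub.
- syrup: Bystander: amber syrup bottle with a brass-coloured cap, 52 mm wide, 98 mm high. Origin: centre of the underside.
- carton: Bystander: medicine carton lying flat, 55 x 125 x 45 mm high. Origin: centre of the underside.
- stamp: Bystander: red and black rubber stamp, 42 x 76 x 50 mm high. Origin: centre of the underside.
Things that resemble listed ones, but are neither listed nor needed, are in the scene too. Leave any orange look-alike of the tub alone. Leave any green look-alike of the basin alone.

How it is judged:
By the outcome, as a careful person would: the job done as asked, in the order asked, and still so for the second after the job is handed in, with the robot touching nothing.
It also fails if it takes over 72 s, if anything falls off the work surface, if the arm or the gripper's body presses on something with over 40 N, if the wrist force passes 120 N, or if a joint passes its speed limit or range.

### The arm

A 6-joint arm with a two-finger parallel gripper is mounted at the origin on the work surface. World frame = base frame: x ahead of the robot, y to its left, z up, the work surface at z = 0. Lengths are in m, angles in degrees, forces in N, time in s.
With the tool pointing down it reaches from about 0.325 to 0.75 m from the base axis. Payload 7.6 kg.
Tool frame: the origin (TCP) lies on the centre line of the jaws, within the pads' length; the fingertips stand 8 mm ahead of it and the grasp point (between the pads) lies 11 mm behind it; z points along the fingers, y is the direction in which the jaws open and shut (so a half turn about z gives the same grasp; the last joint's range is limited). The gripper opens to 85 mm and grips with 20 to 120 N. Pads are 22 mm wide; open, the fingers measure 114 mm over their backs; the gripper's body (76 mm by 85 mm) begins 54 mm behind the grasp point. The pads swing forward as they close: fully open they stand 13 mm farther back than shut.
Start: joints at [73.035, 2.991, 80.254, -0, 96.75, -4.028], TCP at [0.118, 0.512, 0.239] pointing down, gripper open.
Joint ranges: [-166.34, 166.34], [-52.06, 124.39], [6.96, 135.62], [-60.46, 240.46], [14.63, 156.25], [-167.68, 167.68]. Speed limits (degrees/s): [147.25, 147.25, 172.46, 180, 180, 180].

### API

Orientations are given as a 3x3 rotation matrix whose columns are the frame's x, y, z axes.
In Python, from plant import ctrl gives the robot as it stands. The module is installed in compiled form; this text tells all that it offers. Calls block until the motion is done:
- ctrl.reach(position, orientation): joint-space move of the TCP to a pose.
- ctrl.move_linear(position, ori=None, feed=0.15): straight line of the TCP; ori=None keeps the orientation; feed is the mean speed in m/s.
- ctrl.set_joints(angles): joint-space move.
- ctrl.gripper_open() and ctrl.gripper_close(force=None): open the fingers fully, or close them until they stop; force is the grip in N (None keeps the last).
- ctrl.dwell(seconds).
- ctrl.ik(position, orientation): joint angles nearest the present ones, or None.
- ctrl.read_state(): the state.
- ctrl.get_image(name): name is "scene" or "top" or "wrist"; returns a dict with "color" (384x512x3 uint8, red, green, blue), "fx", "fy", "cx", "cy" (pixels), "distortion" ([k1, k2, p1, p2, k3] as OpenCV has them; the pictures are not rectified), "cam_to_world" (4x4, takes a point from camera to world coordinates); the wrist camera has in their place "T_tool_cam" (4x4, takes a point from camera to tool coordinates, whose origin is the TCP and whose axes are the flange's). Camera axes: x right, y down, z forward; pixel columns grow to the right and rows downward; lengths in m; the calibration is good to about 2 mm. A picture is of the moment at which its call begins: read the wrist's pose just before it. There is no depth.
A pose or a line that the arm cannot do raises ctrl.Unreachable and nothing moves.
- ctrl.job_done(): hands the job in, once; it reports no verdict.
Trained networks look in a picture, given as the dict that the camera call returned (one of the last four; its "shot" number tells which), for a name from the list of things; names that differ only in an ending like _2 or _b are one class to them, and where a whole thing is asked for, a point or a joint stands for the part that bears it (a point fixed in the world has none). Each returns a list of dicts, best first, with "p" (0 to 1); they miss things now and then, are a little off and sometimes report something else, mostly with a low value. They report only what shows in the picture. A call takes as long as a camera call. They do not tell look-alikes from the thing itself.
- ctrl.boxes_of(picture, thing): "position" ([x, y, z] in m, in world coordinates, good to about 4 mm: the middle of the surface that is visible of it).
- ctrl.trace(picture, thing): "region" (384x512 bool, what is visible of it).
- ctrl.tip_of(picture, thing): "position" ([x, y, z] in m, in world coordinates, good to about 4 mm: a listed point, or the origin of a listed thing).
The state is a dict: "clock": time; "joints": joint angles; "joint_velocities": joint speeds; "joint_efforts": joint torques, N m; "position": TCP position; "ee_rot": TCP orientation; "ft_force": force on the tool from outside, world axes, zero at the start; "moment": the same for the moment, N m; "finger_gap": finger opening in m.
Only numpy, scipy, OpenCV 4.12 (cv2) and the standard library are available. Lean on these libraries where they do the work, as an engineer would, in place of code of your own. Each camera call takes 0.05 s, during which the arm holds its last target. There are 200 camera calls.

## Working session

There is one attempt and no reset: what is moved stays moved. The work goes in short steps, each a Python script; the robot and the scene stay as the last script left them, time stands still between calls to the robot, and variables do not carry over. Pictures are saved under pics/ and viewed, about 8 in all and at most 12, crops included, and the job is handed in when it is done.

```bash
mkdir -p pics; python3 - <<'E'
from plant import ctrl
import cv2,numpy as np
ims=[]
for n in("scene","top"):
    im=ctrl.get_image(n); ims.append(im["color"])
    for t in("tub","tub_handle","tub_mouth","dial_bar","basin","syrup","carton","stamp","canister0_mid"):
        for d in ctrl.tip_of(im,t)[:4]: print(n,t,np.round(d["position"],3),round(d["p"],2))
    print(np.round(im["cam_to_world"],3).tolist())
cv2.imwrite("pics/a.png",ims[0][...,::-1]);cv2.imwrite("pics/b.png",ims[1][...,::-1])
print(ctrl.read_state()["clock"])
E
```

```text
scene tub [ 0.485 -0.478  0.   ] 0.78
scene tub [ 0.581 -0.252  0.002] 0.76
scene tub_handle [ 0.492 -0.212  0.073] 0.79
scene tub_handle [ 0.536 -0.397  0.075] 0.58
scene tub_mouth [0.586 0.188 0.002] 0.74
scene tub_mouth [ 0.465 -0.507  0.106] 0.67
scene tub_mouth [ 0.584 -0.252  0.   ] 0.24
scene dial_bar [ 0.486 -0.477  0.125] 0.95
scene dial_bar [ 0.578 -0.254  0.13 ] 0.69
scene basin [ 0.586  0.186 -0.   ] 0.87
scene basin [0.248 0.288 0.002] 0.67
scene syrup [0.747 0.019 0.   ] 0.71
scene carton [ 0.583 -0.253 -0.001] 0.2
scene stamp [0.541 0.44  0.002] 0.71
[[0.269, 0.539, -0.798, 1.482], [0.963, -0.167, 0.212, -0.27], [-0.019, -0.826, -0.564, 0.775], [0.0, 0.0, 0.0, 1.0]]
top tub [ 0.586 -0.256 -0.002] 0.71
top tub [ 0.744  0.014 -0.001] 0.23
top tub_handle [ 0.496 -0.218  0.074] 0.66
top tub_handle [ 0.534 -0.394  0.076] 0.63
top tub_mouth [ 0.618 -0.271  0.108] 0.91
top tub_mouth [ 0.466 -0.515  0.115] 0.58
top dial_bar [ 0.582 -0.254  0.125] 0.88
top dial_bar [ 0.486 -0.481  0.124] 0.8
top basin [0.586 0.191 0.003] 0.93
top basin [0.247 0.291 0.001] 0.63
top syrup [ 0.745  0.019 -0.002] 0.51
top carton [0.426 0.019 0.002] 0.75
top stamp [ 0.539  0.442 -0.002] 0.79
[[0.019, -0.986, 0.168, 0.307], [-0.999, -0.024, -0.027, 0.013], [0.03, -0.168, -0.985, 1.285], [0.0, 0.0, 0.0, 1.0]]
1.0
```

```bash
cd pics; python3 -c "
import cv2,numpy as np
cv2.imwrite('ab.png',cv2.resize(np.vstack([cv2.imread('a.png'),cv2.imread('b.png')]),(400,600),interpolation=cv2.INTER_AREA))"
```

```text
(no output)
```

View pics/a.png

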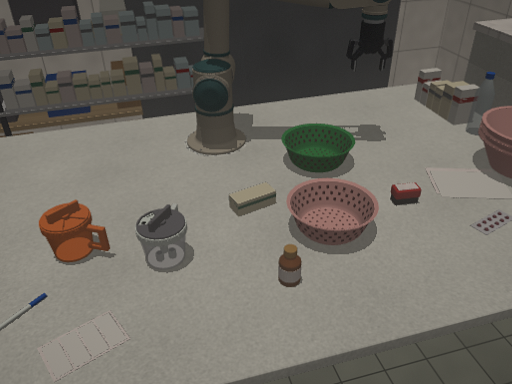

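View pics/b.png

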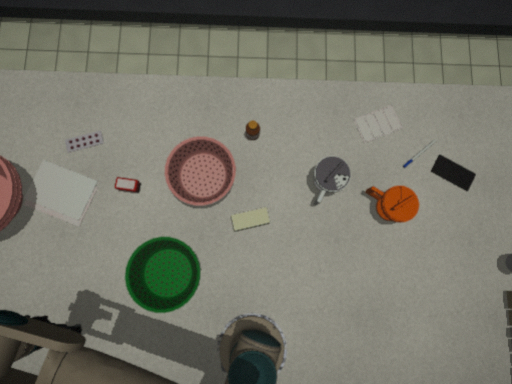

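The clear tub is at top-view pixel (333,173) with its handle at (319,197). The pink basin is at (200,172), and the orange and green look-alikes are clearly separate. Next I'll take a close view of the dial.

```bash
cat > h.py <<'E'
from plant import ctrl
import cv2,numpy as np
def down(yaw): # tool z down, tool y (jaw axis) at yaw (rad)
    y=np.array([np.cos(yaw),np.sin(yaw),0]); z=np.array([0,0,-1.]); return np.column_stack([np.cross(y,z),y,z])
def st(): 
    s=ctrl.read_state(); print("t",round(s["clock"],2),"J",np.round(s["joints"],1).tolist(),"p",np.round(s["position"],4).tolist(),"F",np.round(s["ft_force"],1).tolist(),"gap",round(s["finger_gap"],4)); return s
def wrist():
    s=ctrl.read_state(); im=ctrl.get_image("wrist"); T=np.eye(4); T[:3,:3]=s["ee_rot"]; T[:3,3]=s["position"]
    return im,T@im["T_tool_cam"]
def onplane(im,C,uv,z):
    K=np.array([[im["fx"],0,im["cx"]],[0,im["fy"],im["cy"]],[0,0,1]])
    n=cv2.undistortPoints(np.array(uv,float).reshape(-1,1,2),K,np.array(im["distortion"]))[:,0]
    d=np.c_[n,np.ones(len(n))]@C[:3,:3].T; o=C[:3,3]
    return o+d*((z-o[2])/d[:,2])[:,None]
E
python3 - <<'E'
from h import *
yaw=np.deg2rad(66)
best=None
for k in (0,np.pi):
    q=ctrl.ik([0.53,-0.235,0.33],down(yaw+k)); print(k,None if q is None else np.round(q,1))
s=ctrl.read_state(); print(np.round(s["ee_rot"],3).tolist())
ctrl.reach([0.53,-0.235,0.33],down(yaw))
st(); im,C=wrist(); print(np.round(im["T_tool_cam"],3).tolist())
cv2.imwrite("pics/w1.png",im["color"][...,::-1]); np.savez("w1.npz",C=C,**{k:im[k] for k in("fx","fy","cx","cy","distortion")})
for t in("tub","tub_handle","tub_mouth","dial_bar","canister0_mid"):
    for d in ctrl.tip_of(im,t)[:3]: print(t,np.round(d["position"],4),round(d["p"],2))
E
```

```text
0 [-27.6  12.   60.1  -0.  107.8 -93.6]
3.141592653589793 [-27.6  12.   60.1  -0.  107.8  86.4]
[[-0.975, 0.224, 0.0], [0.224, 0.975, 0.0], [0.0, 0.0, -1.0]]
t 4.01 J [-27.5, 12.0, 60.1, 0.0, 107.8, -93.6] p [0.5303, -0.2343, 0.3299] F [-0.8, -0.9, 0.1] gap 0.0851
[[-0.001, -0.95, -0.313, 0.081], [1.0, -0.001, -0.0, 0.001], [-0.0, -0.313, 0.95, -0.134], [0.0, 0.0, 0.0, 1.0]]
tub [ 0.4844 -0.4801 -0.0022] 0.98
tub [ 0.5796 -0.2573  0.0013] 0.93
tub_handle [ 0.5369 -0.4023  0.0732] 0.77
tub_mouth [ 0.6098 -0.2707  0.1085] 0.92
tub_mouth [ 0.4681 -0.5121  0.1109] 0.66
tub_mouth [ 0.4336  0.0136 -0.0011] 0.24
dial_bar [ 0.4853 -0.4796  0.1285] 0.82
dial_bar [ 0.5786 -0.2523  0.1278] 0.73
```

View pics/w1.png

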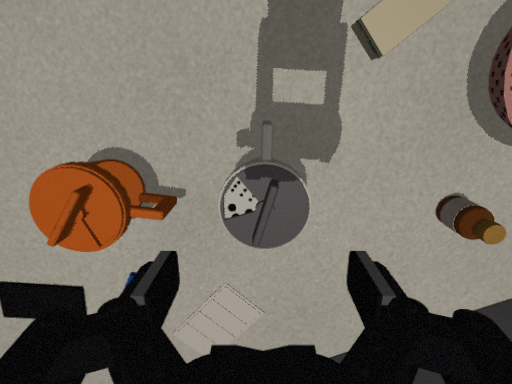

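The wrist view shows the clear tub's lid centred at about (265,206), the handle up at (267,140), and the bar from (275,184) to (259,243). The window faces left at (241,202), so it needs about 1.6 rad anticlockwise to point down in the image, which is tub +x.

```bash
python3 - <<'E'
from h import *
d=np.load("w1.npz"); C=d["C"]
img=cv2.imread("pics/w1.png")
print("bar ends",np.round(onplane(d,C,[(275.5,183),(259,243)],.1365),4))
print("handle",np.round(onplane(d,C,[(267,122),(267,160)],.092),4))
print("lid L/R/T/B",np.round(onplane(d,C,[(220,205),(310,205),(265,161),(265,248)],.104),4))
print("window apex", np.round(onplane(d,C,[(238,202)],.106),4))
cv2.imwrite("pics/w1c.png",cv2.resize(img[100:270,190:340],None,fx=3.5,fy=3.5,interpolation=cv2.INTER_CUBIC))
E
```

```text
bar ends [[ 0.5476 -0.2249  0.1365]
 [ 0.6105 -0.2741  0.1365]]
handle [[ 0.4839 -0.2069  0.092 ]
 [ 0.5273 -0.226   0.092 ]]
lid L/R/T/B [[ 0.5546 -0.3053  0.104 ]
 [ 0.6024 -0.1978  0.104 ]
 [ 0.5251 -0.228   0.104 ]
 [ 0.6361 -0.277   0.104 ]]
window apex [[ 0.5598 -0.2816  0.106 ]]
```

View pics/w1c.png

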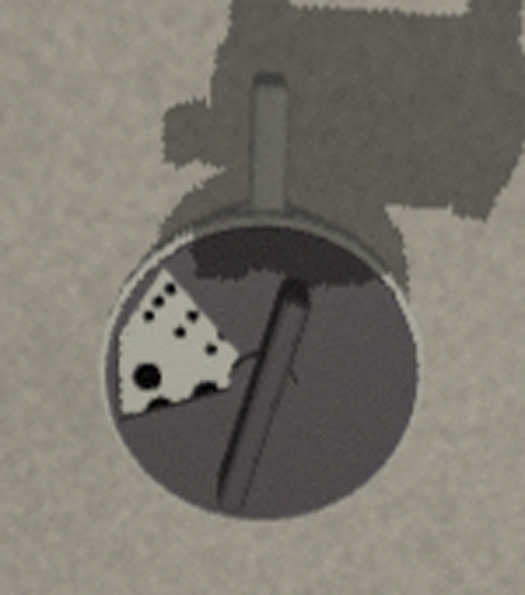

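```bash
python3 - <<'E'
from h import *
c=[0.5793,-0.2505]; y0=np.deg2rad(-128)
ctrl.reach([*c,0.20],down(y0)); s=st()
ctrl.move_linear([*c,0.1225],feed=0.1)
ctrl.gripper_close(25); s=st()
if 0.006<s["finger_gap"]<0.016:
    for a in (35,70,95,104,108):
        ctrl.reach([*c,0.1225],down(y0+np.deg2rad(a)))
        s=ctrl.read_state(); print(a,round(s["clock"],2),np.round(s["moment"],3),np.round(s["ft_force"],1))
    ctrl.gripper_open(); ctrl.move_linear([*c,0.2],feed=0.2)
    ctrl.reach([0.525,-0.232,0.30],down(np.deg2rad(66)))
    st(); im,C=wrist()
    cv2.imwrite("pics/w2.png",im["color"][...,::-1]); np.savez("w2.npz",C=C,**{k:im[k] for k in("fx","fy","cx","cy","distortion")})
    for t in("tub","tub_handle","tub_mouth","dial_bar","canister0_mid"):
        for d in ctrl.tip_of(im,t)[:3]: print(t,np.round(d["position"],4),round(d["p"],2))
    cv2.imwrite("pics/w2c.png",cv2.resize(im["color"][60:310,150:400,::-1],None,fx=2.4,fy=2.4,interpolation=cv2.INTER_CUBIC))
E
```

```text
t 7.17 J [-26.7, 21.0, 64.1, 0.0, 94.9, 101.2] p [0.5793, -0.2505, 0.2002] F [-0.7, -0.2, -0.0] gap 0.0854
t 8.77 J [-26.7, 23.5, 69.8, -0.0, 86.6, 101.3] p [0.5792, -0.2507, 0.1224] F [0.2, -1.7, -0.3] gap 0.0093
35 9.4 [-0.109 -0.045  0.012] [ 0.9 -0.5 -1.2]
70 10.03 [-0.044 -0.196  0.046] [ 0.2  0.  -0.8]
95 10.53 [-0.057 -0.162  0.036] [ 0.1  0.8 -1.9]
104 10.81 [-0.066 -0.049 -0.031] [-0.1  0.1 -1.3]
108 11.06 [-0.011 -0.113 -0.067] [-0.5 -0.7 -2.7]
t 13.67 J [-27.5, 10.8, 65.1, -0.0, 104.2, -93.5] p [0.5249, -0.232, 0.2989] F [0.4, 0.1, -0.0] gap 0.0851
tub [ 0.4865 -0.4757 -0.0027] 0.65
tub_handle [ 0.4869 -0.2217  0.0748] 0.87
tub_handle [ 0.5391 -0.401   0.0723] 0.62
tub_mouth [ 0.4686 -0.5125  0.1101] 0.93
tub_mouth [ 0.6157 -0.257   0.1113] 0.7
dial_bar [ 0.5782 -0.2434  0.1251] 0.74
dial_bar [ 0.4856 -0.4793  0.1285] 0.7
```

View pics/w2c.png

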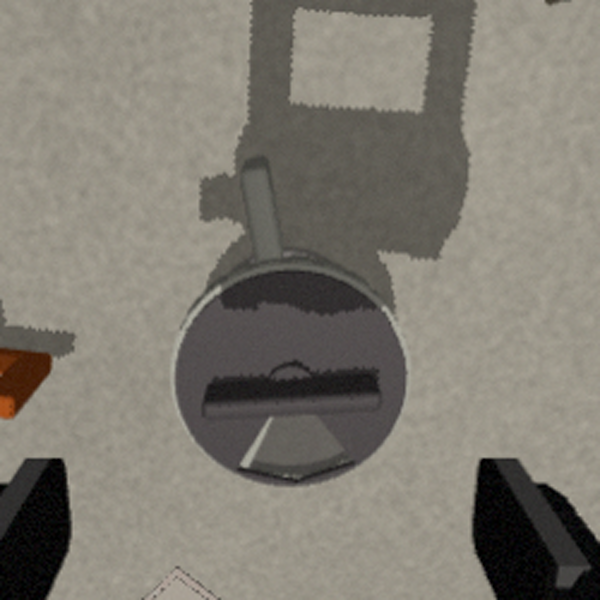

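The dial window now faces the tub's +x side, with the opening uncovered at crop (295,440). The tub slipped slightly anticlockwise. A thin pale sliver shows on the trailing side, so I'll compute the angles numerically.

```bash
python3 - <<'E'
from h import *
d=np.load("w2.npz"); C=d["C"]
f=lambda u,v:(150+(u+.5)/2.4-.5,60+(v+.5)/2.4-.5)
P=lambda pts,z:onplane(d,C,[f(*p) for p in pts],z)[:,:2]
ang=lambda a,b:np.degrees(np.arctan2(*(b-a)[::-1]))
b=P([(204,399),(381,385)],.1365); b2=P([(204,404),(380,391)],.1365)
print("bar mid",b.mean(0),"len",np.linalg.norm(b[1]-b[0]),"barx",ang(b[0],b[1])-90)
L=P([(173,372),(407,370),(290,262),(290,485)],.104); print("lid",L, (L[0]+L[1])/2,(L[2]+L[3])/2)
h=P([(254,162),(267,255)],.092); print("handle",h,"dir",ang(h[0],h[1]),"to bar mid",ang(h[0],b.mean(0)))
w=P([(242,466),(272,416),(318,416),(344,455),(264,466)],.105); c=(L[0]+L[1]+L[2]+L[3])/4
print("c",c,"window pts ang",[round(ang(c,p),1) for p in w],[round(np.linalg.norm(p-c),4) for p in w])
E
python3 - <<'E'
import cv2
i=cv2.imread('pics/w2.png')
cv2.imwrite('pics/w2d.png',cv2.resize(i[165:270,215:325],None,fx=7,fy=5.7*7/5.7*.8,interpolation=cv2.INTER_CUBIC))
E
```

```text
bar mid [ 0.57349845 -0.24233219] len 0.08126258251360952 barx -19.205930804825087
lid [[ 0.55233349 -0.29751377]
 [ 0.59943184 -0.18967993]
 [ 0.52455261 -0.22108502]
 [ 0.63557356 -0.26968957]] [ 0.57588266 -0.24359685] [ 0.58006309 -0.24538729]
handle [[ 0.47589128 -0.21807819]
 [ 0.51933261 -0.23086934]] dir -16.406892133532573 to bar mid -13.954563066711613
c [ 0.57797287 -0.24449207] window pts ang [np.float64(-50.1), np.float64(-46.3), np.float64(9.2), np.float64(8.6), np.float64(-38.7)] [np.float64(0.0567), np.float64(0.0239), np.float64(0.0265), np.float64(0.0529), np.float64(0.0526)]
```

View pics/w2d.png

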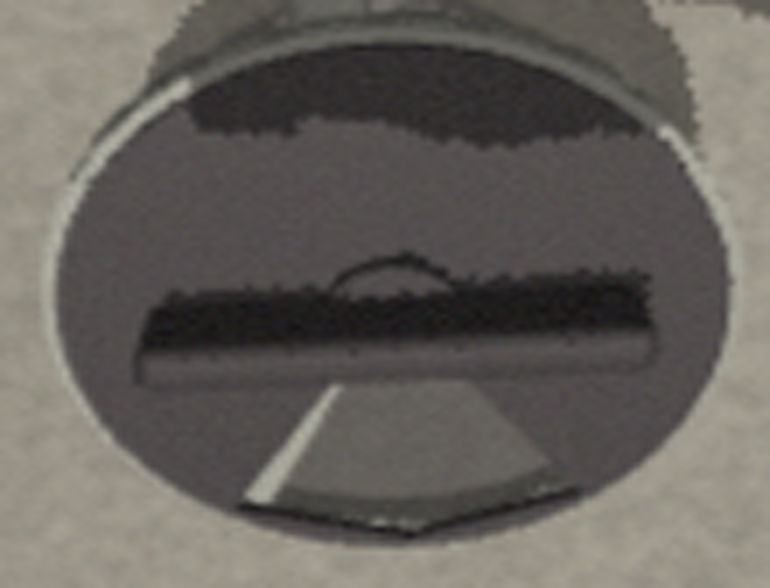

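The window axis is about 4–5° short of the tub's +x, and the tub itself slipped about 9°. I'll turn the dial a bit further so it's certainly on its stop. If it is already there, only the tub will turn.

```bash
python3 - <<'E'
from h import *
c=[0.5765,-0.2437]; y0=np.deg2rad(-19.5)
ctrl.reach([*c,0.18],down(y0))
ctrl.move_linear([*c,0.1225],feed=0.1)
ctrl.gripper_close(20); s=st()
for a in (5,10,15):
    ctrl.reach([*c,0.1225],down(y0+np.deg2rad(a)))
    s=ctrl.read_state(); print(a,round(s["clock"],2),np.round(s["moment"],3),np.round(s["ft_force"],1))
ctrl.gripper_open(); ctrl.move_linear([*c,0.18],feed=0.2)
ctrl.reach([0.525,-0.232,0.30],down(np.deg2rad(66)))
st(); im,C=wrist()
cv2.imwrite("pics/w3.png",im["color"][...,::-1]); np.savez("w3.npz",C=C,**{k:im[k] for k in("fx","fy","cx","cy","distortion")})
for t in("tub","tub_handle","tub_mouth","dial_bar","canister0_mid"):
    for d in ctrl.tip_of(im,t)[:3]: print(t,np.round(d["position"],4),round(d["p"],2))
cv2.imwrite("pics/w3c.png",cv2.resize(im["color"][110:270,190:350,::-1],None,fx=3.75,fy=3.75,interpolation=cv2.INTER_CUBIC))
E
```

```text
t 16.74 J [-26.3, 22.8, 70.9, 0.0, 86.4, -6.8] p [0.576, -0.2435, 0.1215] F [-0.4, 1.1, -2.8] gap 0.0093
5 16.99 [ 0.013 -0.071  0.022] [ 0.7  0.7 -4.1]
10 17.24 [ 0.034 -0.025  0.029] [-0.1 -0.6 -4. ]
15 17.49 [-0.068 -0.065  0.082] [ 0.3 -0.3 -3.6]
t 19.79 J [-27.5, 10.8, 65.1, 0.0, 104.2, -93.5] p [0.5249, -0.2319, 0.2986] F [-1.1, -0.1, -0.3] gap 0.0856
tub [ 0.485  -0.4767 -0.0018] 0.95
tub [ 0.5705 -0.2466 -0.0017] 0.77
tub_handle [ 0.5381 -0.4006  0.0742] 0.86
tub_handle [ 0.4805 -0.2421  0.0756] 0.64
tub_mouth [ 0.4681 -0.5118  0.1083] 0.62
tub_mouth [7.446e-01 1.560e-02 6.000e-04] 0.61
tub_mouth [ 0.6118 -0.2491  0.1104] 0.58
dial_bar [ 0.4853 -0.4789  0.1302] 0.62
```

View pics/w3c.png

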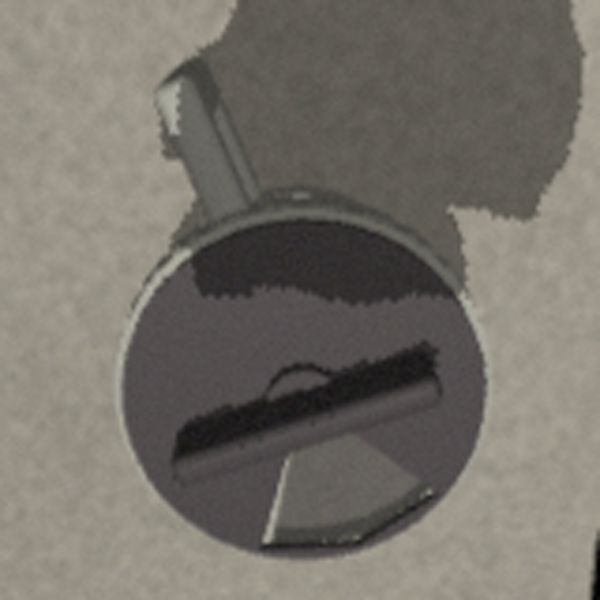

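The sliver has almost gone. The tub turned along with the dial, so the dial is on its stop. Now I'll measure the tub pose and search for a lean and tip plan the arm can reach.

```bash
python3 - <<'E'
from h import *
d=np.load("w3.npz"); C=d["C"]
f=lambda u,v:(190+(u+.5)/3.75-.5,110+(v+.5)/3.75-.5)
P=lambda pts,z:onplane(d,C,[f(*p) for p in pts],z)[:,:2]
ang=lambda a,b:np.degrees(np.arctan2(*(b-a)[::-1]))
b=P([(174,462),(439,380)],.1365)
print("bar mid",b.mean(0),"len",np.linalg.norm(b[1]-b[0]),"barx",ang(b[0],b[1])-90)
L=P([(120,385),(489,385),(302,208),(302,560)],.104); c=L.mean(0); print("lid",(L[0]+L[1])/2,(L[2]+L[3])/2,c)
h=P([(178,75),(231,215)],.092); print("handle",h,"dir",ang(h[0],h[1]),"to c",ang(h[0],c),np.linalg.norm(h[0]-c))
# feasibility
import itertools
yaw=np.deg2rad(-3); c=np.array([.5735,-.2435])
def Rz(a): return np.array([[np.cos(a),-np.sin(a),0],[np.sin(a),np.cos(a),0],[0,0,1]])
def Ry(t): return np.array([[np.cos(t),0,np.sin(t)],[0,1,0],[-np.sin(t),0,np.cos(t)]])
def tool_in_tub(lean,flip):
    z=np.array([np.sin(lean),0,-np.cos(lean)]); y=np.array([0,1. if flip else -1.,0]); return np.column_stack([np.cross(y,z),y,z])
G=np.array([-.097,0,.075]); M=np.array([.036,0,.1085])
def tcp(R,p,Rt): return p+R@(G+Rt[:,2]*0.011), R@Rt
B=np.array([.586,.189,0])
for lean,flip in itertools.product((20,40,55,70,85),(0,1)):
    Rt=tool_in_tub(np.deg2rad(lean),flip)
    q=ctrl.ik(*tcp(Rz(yaw),np.r_[c,0],Rt))
    r=[]
    for H in range(-180,180,20):
        oks=[]
        for th in (0,60,115,130,145):
            R=Rz(np.deg2rad(H))@Ry(np.deg2rad(th)); p=np.r_[B[:2],.15 if th>90 else .2]-(R@M if th else R@[0,0,0])
            oks.append(ctrl.ik(*tcp(R,p,Rt)) is not None)
        if oks[2]: r.append((H,''.join('01'[o] for o in oks)))
    print(lean,flip,None if q is None else np.round(q),r)
E
```

```text
bar mid [ 0.57198931 -0.24229296] len 0.08149744574824286 barx -5.532692933737408
lid [ 0.57351269 -0.24212673] [ 0.57582329 -0.24400615] [ 0.57466799 -0.24306644]
handle [[ 0.46968967 -0.23828664]
 [ 0.51561572 -0.24180788]] dir -4.384407968341184 to c -2.606951562555248 0.10508708249197697
20 0 [-36.   1. 105.  13.  58.  52.] [(-180, '01111'), (-160, '01111'), (-140, '01111'), (-120, '11111'), (-100, '11111'), (-80, '10111')]
20 1 [ -36.    1.  105.   13.   58. -128.] [(-180, '01111'), (-160, '01111'), (-140, '01111'), (-120, '11111'), (-100, '11111'), (-80, '11111'), (-60, '11111'), (-40, '11111')]
40 0 [-42.  -6. 118.  38.  42.  28.] [(-80, '10111'), (-60, '00100')]
40 1 [ -42.   -6.  118.   38.   42. -152.] [(-140, '01111'), (-120, '01111'), (-100, '11111'), (-80, '11111'), (-60, '11111'), (-40, '11111')]
55 0 [-47.  -6. 125.  69.  37.  -3.] [(-180, '01101'), (-160, '01100'), (-140, '01101'), (-60, '00110'), (-40, '01100'), (80, '11100'), (100, '11100'), (120, '11100'), (140, '01100'), (160, '01100')]
55 1 None [(-180, '01101'), (-160, '01100'), (-140, '01111'), (-120, '01111'),
[... 478 characters left out ...]
11'), (-60, '01111'), (-40, '01110'), (-20, '01100'), (60, '01100'), (80, '01110'), (140, '01100'), (160, '01110')]
85 0 [-53.  13. 128. 120.  62. -57.] [(-180, '00111'), (-160, '00111'), (-140, '00111'), (-120, '01110'), (-60, '00111'), (-40, '01111'), (-20, '01100'), (0, '01100'), (20, '01100'), (40, '11100'), (60, '11100'), (80, '11111'), (100, '11111'), (120, '11111'), (140, '01110'), (160, '00111')]
85 1 [-53.  13. 128. 120.  62. 123.] [(-180, '00111'), (-160, '00111'), (-140, '00111'), (-120, '01111'), (-100, '01111'), (-80, '01111'), (-60, '01111'), (-40, '01111'), (-20, '01100'), (0, '01100'), (20, '01100'), (40, '11100'), (60, '11100'), (80, '10111'), (140, '01100'), (160, '00110')]
```

```bash
cat >> h.py <<'E'
def Rz(a): a=np.deg2rad(a); return np.array([[np.cos(a),-np.sin(a),0],[np.sin(a),np.cos(a),0],[0,0,1]])
def Ry(t): t=np.deg2rad(t); return np.array([[np.cos(t),0,np.sin(t)],[0,1,0],[-np.sin(t),0,np.cos(t)]])
G=np.array([-.097,0,.075]); M=np.array([.036,0,.1085]); B=np.array([.586,.189])
def rt(lean,flip=1):
    l=np.deg2rad(lean); z=np.array([np.sin(l),0,-np.cos(l)]); y=np.array([0,1. if flip else -1.,0]); return np.column_stack([np.cross(y,z),y,z])
def tcp(H,th,p,Rt,pt=np.zeros(3)):
    """TCP pose that puts tub point pt at p, heading H, tip th"""
    R=Rz(H)@Ry(th); return np.asarray(p)+R@(G+Rt[:,2]*.011-pt), R@Rt
E
python3 - <<'E'
from h import *
for lean in (25,35):
  Rt=rt(lean); print("lean",lean)
  W=[("grasp",-3.5,0,[.574,-.242,0],0*M),("lift",-3.5,0,[.574,-.242,.16],0*M)]
  for k,(x,y,H) in enumerate([(.56,-.15,-25),(.55,-.05,-50),(.56,.07,-70)]): W.append(("carry%d"%k,H,0,[x,y,.16],0*M))
  for H in (-80,-95):
    for th in (0,30,60,90,110,130,145): W.append(("tip",H,th,[*B,.22 if th<100 else .16],M))
  for n,H,th,p,pt in W:
    q=ctrl.ik(*tcp(H,th,p,Rt,pt)); print(n,H,th,None if q is None else np.round(q).astype(int))
E
```

```text
lean 25
grasp -3.5 0 [ -37   -2  109   17   53 -131]
lift -3.5 0 [ -37  -11   98   14   72 -125]
carry0 -25 0 [-15 -21 106  -4  70 -80]
carry1 -50 0 [ 10 -12  99 -22  80 -29]
carry2 -70 0 [ 25   9  78 -25  94   3]
tip -80 0 [ 35  33  54 -23 103  22]
tip -80 30 [24 22 58  5 99 15]
tip -80 60 [ 9 17 62 36 99  6]
tip -80 90 [ -4  20  67  65 105  -3]
tip -80 110 [-11  29  72  81 109 -13]
tip -80 130 [-14  38  71  97 117 -15]
tip -80 145 [-14  46  70 110 123 -14]
tip -95 0 [ 33  42  40 -21 112  32]
tip -95 30 [23 26 52  4 99 29]
tip -95 60 [10 14 65 34 90 18]
tip -95 90 [-5 11 77 65 91  2]
tip -95 110 [-12  18  86  83  96 -15]
tip -95 130 [-16  28  87  99 106 -22]
tip -95 145 [-16  37  86 111 114 -25]
lean 35
grasp -3.5 0 [ -40   -5  115   29   45 -143]
lift -3.5 0 [ -40  -17  105   22   64 -132]
carry0 -25 0 [-14 -28 114  -7  60 -77]
carry1 -50 0 [ 14 -14 103 -32  76 -22]
carry2 -70 0 [ 29  11  79 -35  95   7]
tip -80 0 [ 38  37  51 -32 107  22]
tip -80 30 [ 28  25  54  -5 103  17]
tip -80 60 [ 13  17  59  25 101   9]
tip -80 90 [ -2  18  64  56 105  -1]
tip -80 110 [-10  26  70  72 107 -12]
tip -80 130 [-14  35  70  88 115 -15]
tip -80 145 [-16  43  69 101 120 -15]
tip -95 0 [ 35  48  34 -30 118  30]
tip -95 30 [ 27  31  46  -4 106  31]
tip -95 60 [13 17 60 24 95 22]
tip -95 90 [-3 10 73 55 92  6]
tip -95 110 [-11  15  84  74  94 -10]
tip -95 130 [-17  24  86  91 103 -19]
tip -95 145 [-18  32  86 102 111 -24]
```

```bash
python3 - <<'E'
from h import *
Rt=rt(30); p,R=tcp(-3.5,0,[.5745,-.2425,0],Rt)
ctrl.reach(p-R[:,2]*.1,R); ctrl.move_linear(p,feed=.12); s=st()
ctrl.gripper_close(110); s=st()
p2,R2=tcp(-3.5,0,[.5745,-.2425,.06],Rt); ctrl.move_linear(p2,feed=.12); ctrl.dwell(.2); st()
im=ctrl.get_image("scene"); im2=ctrl.get_image("top")
cv2.imwrite("pics/s1.png",np.hstack([cv2.resize(im["color"][150:310,60:260],(400,320)),cv2.resize(im2["color"][100:260,260:460],(400,320))])[...,::-1])
for i in (im,im2):
  for t in("tub","tub_handle","tub_mouth"):
    for d in ctrl.tip_of(i,t)[:2]: print(t,np.round(d["position"],4),round(d["p"],2))
E
```

```text
t 21.93 J [-38.4, -3.8, 112.1, 22.5, 48.6, -136.5] p [0.4835, -0.2371, 0.0662] F [-0.3, -0.7, 0.5] gap 0.0853
t 22.6 J [-38.5, -3.8, 112.1, 22.5, 48.5, -136.5] p [0.4833, -0.2372, 0.0659] F [-1.8, -1.8, 2.6] gap 0.0124
t 23.45 J [-38.4, -8.9, 109.4, 20.2, 56.0, -132.8] p [0.4826, -0.2365, 0.1241] F [-0.1, -0.3, -3.6] gap 0.0126
tub [ 0.4855 -0.4807  0.0022] 0.89
tub [ 0.5782 -0.2421  0.0571] 0.61
tub_handle [ 0.5377 -0.3966  0.0744] 0.81
tub_handle [ 0.4798 -0.2368  0.1322] 0.79
tub_mouth [ 0.4657 -0.5076  0.109 ] 0.88
tub [ 0.4817 -0.4789  0.0007] 0.89
tub [ 0.5814 -0.2457  0.0543] 0.71
tub_handle [ 0.5335 -0.3973  0.0761] 0.83
tub_handle [ 0.4782 -0.2408  0.1322] 0.82
tub_mouth [ 0.4665 -0.5129  0.1115] 0.68
tub_mouth [ 0.6114 -0.245   0.1681] 0.61
```

View pics/s1.png

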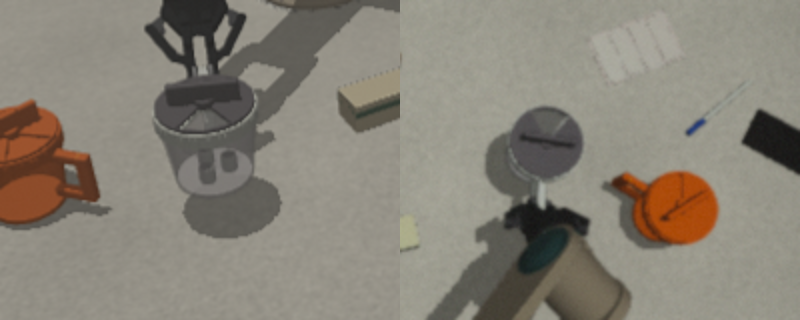

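The tub is lifted and level, held by the handle, with three canisters on its floor (left half, about (210,165)). Now I'll carry it over, tip and shake.

```bash
python3 - <<'E'
from h import *
Rt=rt(30)
go=lambda *a:ctrl.reach(*tcp(*a))
go(-3.5,0,[.5745,-.2425,.16],Rt)
for x,y,H in [(.55,-.05,-50),(.56,.07,-70)]: go(H,0,[x,y,.16],Rt)
H=-85
for th,z in((0,.24),(45,.23),(90,.20),(125,.155),(140,.145)): go(H,th,[*B,z],Rt,M)
st()
for k in range(3):
    for th,z in((122,.165),(142,.14)): go(H,th,[*B,z],Rt,M)
ctrl.dwell(.2); s=st()
im=ctrl.get_image("scene"); im2=ctrl.get_image("top")
cv2.imwrite("pics/s2.png",np.hstack([cv2.resize(im["color"][130:290,230:430],(400,320)),cv2.resize(im2["color"][90:250,130:330],(400,320))])[...,::-1])
for i in (im,im2):
  for d in ctrl.tip_of(i,"canister0_mid")[:5]: print(np.round(d["position"],4),round(d["p"],2))
  for d in ctrl.tip_of(i,"basin")[:2]: print("basin",np.round(d["position"],4),round(d["p"],2))
E
```

```text
t 29.62 J [-15.6, 40.1, 75.6, 100.5, 116.6, -19.3] p [0.5922, 0.1213, 0.2582] F [1.0, -0.1, -2.1] gap 0.0123
t 32.0 J [-15.8, 41.2, 75.2, 102.0, 117.6, -19.9] p [0.5927, 0.1157, 0.2568] F [-0.6, 0.7, -3.6] gap 0.0127
basin [ 0.5856  0.1832 -0.0006] 0.69
[0.6086 0.1258 0.0177] 0.45
basin [0.5841 0.1938 0.0009] 0.86
basin [0.2479 0.2903 0.0012] 0.61
```

View pics/s2.png

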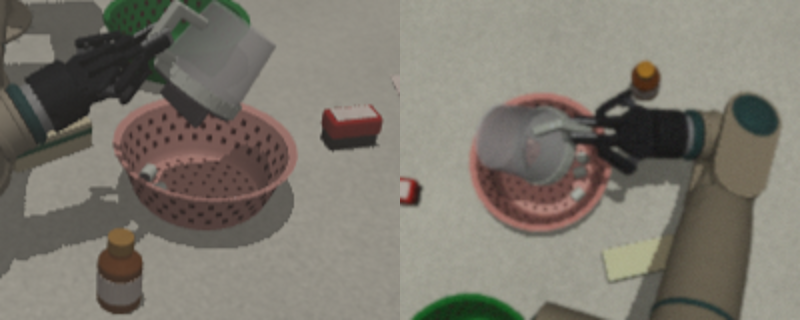

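The tub is tipped over the pink basin and white canisters show at right-panel (580,160) and (575,193). I'll shake twice more, then bring it upright and count.

```bash
python3 - <<'E'
from h import *
Rt=rt(30)
go=lambda *a:ctrl.reach(*tcp(*a))
H=-85
for th,z,dy in((115,.165,.02),(142,.145,.01),(120,.165,.02),(140,.145,.01)): go(H,th,[B[0],B[1]+dy,z],Rt,M)
for th,z in((90,.20),(45,.23),(0,.24)): go(H,th,[*B,z],Rt,M)
for x,y,Hh in [(.56,.04,-70),(.55,-.07,-50)]: go(Hh,0,[x,y,.16],Rt)
ctrl.dwell(.2); st()
im=ctrl.get_image("scene"); im2=ctrl.get_image("top")
cv2.imwrite("pics/s3.png",np.vstack([cv2.resize(im["color"][150:290,180:440],(780,420))[:300],np.hstack([cv2.resize(im2["color"][120:220,150:250],(300,300)),cv2.resize(im2["color"][110:260,210:450],(480,300))])])[...,::-1])
for i in (im,im2):
  for d in ctrl.tip_of(i,"canister0_mid")[:5]: print(np.round(d["position"],4),round(d["p"],2))
  for d in ctrl.tip_of(i,"tub")[:2]: print("tub",np.round(d["position"],4),round(d["p"],2))
E
```

```text
t 37.79 J [9.5, -13.7, 101.6, -26.2, 77.2, -28.0] p [0.4918, 0.0011, 0.2253] F [-0.4, 0.6, -3.2] gap 0.0124
[ 0.5492 -0.07    0.2822] 0.4
tub [ 0.5538 -0.0703  0.1598] 0.79
tub [ 4.842e-01 -4.758e-01  2.000e-04] 0.69
[ 5.865e-01  1.951e-01 -5.000e-04] 0.64
[0.6073 0.1252 0.0162] 0.38
tub [ 0.5569 -0.0703  0.1594] 0.92
```

View pics/s3.png

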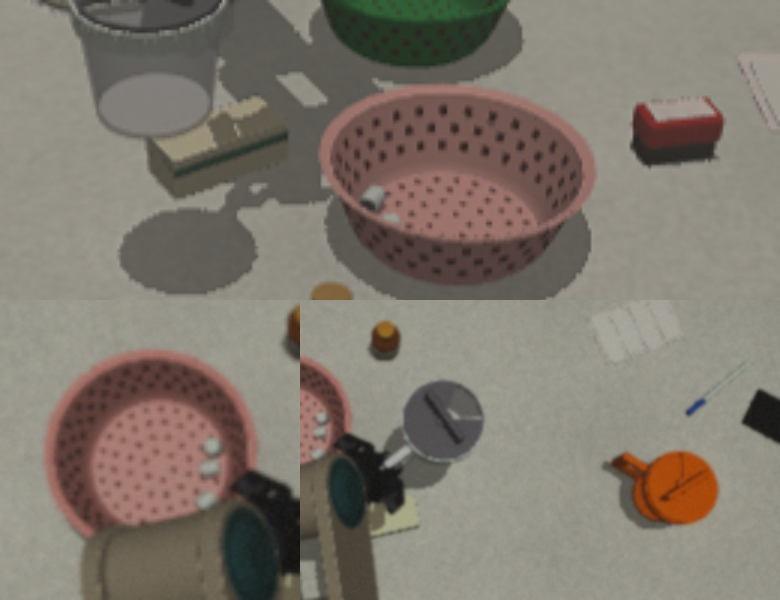

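The basin holds three canisters, at lower-left (212,445), (210,467) and (207,498), and the tub is empty. I'll set it down at its old spot.

```bash
python3 - <<'E'
from h import *
Rt=rt(30); c=[.5745,-.2425]
ctrl.reach(*tcp(-3.5,0,[*c,.16],Rt)); 
ctrl.move_linear(tcp(-3.5,0,[*c,.02],Rt)[0],feed=.15); st()
for z in (.008,.003,.0005):
    ctrl.move_linear(tcp(-3.5,0,[*c,z],Rt)[0],feed=.03); s=st()
    if s["ft_force"][2]>2: break
ctrl.gripper_open(); s=st()
p=np.array(s["position"]); ctrl.move_linear(p-np.array(s["ee_rot"])[:,2]*.13,feed=.15)
q=np.array(ctrl.read_state()["joints"]); ctrl.reach([.40,-.20,.33],down(np.deg2rad(66))); ctrl.dwell(.5); st()
im=ctrl.get_image("scene"); im2=ctrl.get_image("top")
cv2.imwrite("pics/s4.png",np.vstack([cv2.resize(im["color"][150:300,20:440],(800,286)),cv2.resize(im2["color"][100:265,100:440],(800,310))[:300]])[...,::-1])
for i in (im,im2):
  for t in ("canister0_mid","tub","tub_handle","syrup","carton","stamp","basin"):
    for d in ctrl.tip_of(i,t)[:3]: print(t,np.round(d["position"],3),round(d["p"],2))
E
```

```text
t 40.72 J [-38.4, -5.7, 111.3, 21.6, 51.1, -135.1] p [0.4838, -0.2373, 0.0867] F [-0.4, 0.5, -3.1] gap 0.0124
t 41.27 J [-38.4, -4.5, 111.8, 22.1, 49.6, -135.9] p [0.4831, -0.2369, 0.0733] F [0.5, 0.3, -3.0] gap 0.0125
t 41.58 J [-38.4, -4.1, 112.0, 22.3, 48.9, -136.3] p [0.483, -0.2368, 0.0681] F [0.0, 0.3, -2.9] gap 0.0127
t 41.83 J [-38.5, -3.8, 112.1, 22.5, 48.6, -136.5] p [0.4834, -0.2371, 0.0663] F [0.4, -0.4, -3.1] gap 0.0124
t 42.53 J [-38.4, -3.8, 112.1, 22.4, 48.6, -136.5] p [0.4832, -0.2369, 0.066] F [0.5, 0.3, -0.7] gap 0.0855
t 44.77 J [-31.3, -9.7, 82.2, 0.0, 107.5, -97.3] p [0.3999, -0.2001, 0.3299] F [-0.3, 0.3, 0.0] gap 0.0854
tub [ 0.576 -0.242 -0.001] 0.93
tub [ 0.484 -0.482  0.001] 0.58
tub_handle [ 0.481 -0.236  0.074] 0.91
tub_handle [ 0.536 -0.395  0.074] 0.69
syrup [ 0.747  0.018 -0.003] 0.95
carton [ 0.431  0.015 -0.001] 0.82
stamp [0.541 0.438 0.001] 0.83
basin [ 0.246  0.289 -0.   ] 0.71
basin [ 0.586  0.19  -0.   ] 0.7
canister0_mid [0.607 0.127 0.017] 0.6
tub [ 0.486 -0.478  0.002] 0.8
tub [ 0.582 -0.243 -0.   ] 0.71
tub [0.584 0.192 0.   ] 0.5
tub_handle [ 0.48  -0.237  0.075] 0.89
syrup [0.744 0.016 0.004] 0.66
syrup [ 0.614 -0.244  0.111] 0.21
carton [0.428 0.014 0.002] 0.96
stamp [0.546 0.445 0.   ] 0.58
basin [ 0.587  0.192 -0.003] 0.96
basin [ 0.246  0.291 -0.003] 0.87
```

View pics/s4.png

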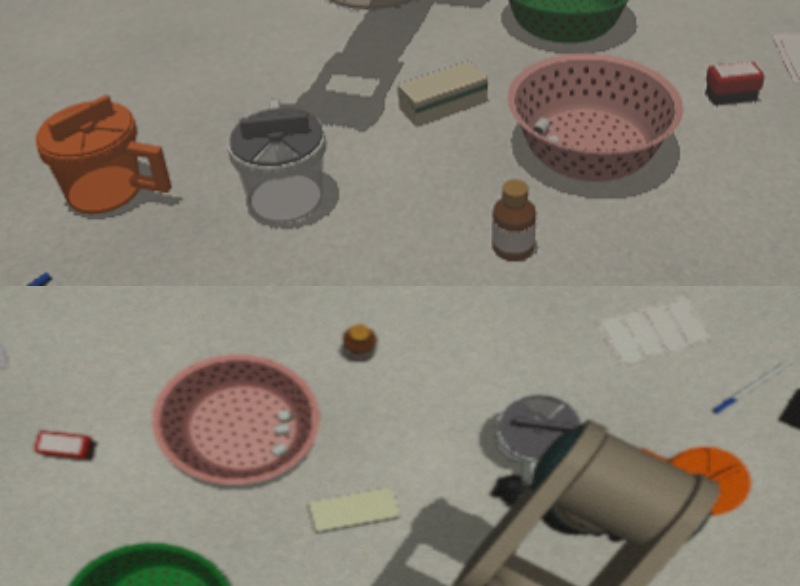

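The tub stands upright and empty, all three canisters are in the pink basin, and nothing else has moved.

```bash
python3 -c "
from plant import ctrl
ctrl.job_done()"
```

```text
the job is handed in; nothing more can be done
```

I've handed the job in: the tub is empty and upright on the table, and all three canisters are in the pink basin. The clock read 44.8 s at the last check, within the 72 s limit.

- **Dial:** It took two turns. After the first, the window looked 4–5° short of the large opening. A second 15° turn moved the tub along with the dial, so I took the dial to be on its stop. The bar and the tub then agreed to about 2°, within measuring error.
- **Tub moved:** The two turns also slid the tub by about 1 cm and turned it about 20°. I stood it back at that shifted spot, 0.43 m from the basin centre.
- **Emptying:** I lifted the tub by the handle, tipped it to about 140° over the basin and shook it.
- **Last pictures:** The top view shows three canisters in the basin, and the scene view shows the tub empty and upright. The network reported only one canister, so the count of three is from my own look at the picture.
- **Bystanders:** The syrup bottle, carton and stamp measured within about 5 mm of their first positions. That is about the measurement error, and I saw no sign of contact. The basin did not move, and the gripper is open and clear of everything.

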